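Find the steel coupling by weight

ROBOT

A 6-joint arm with a two-finger parallel gripper is mounted at the origin on the work surface. World frame = base frame: x ahead of the robot, y to its left, z up, the work surface at z = 0. Lengths are in m, angles in rad, forces in N, time in s.
With the tool pointing down it reaches from about 0.25 to 0.775 m from the base axis. Payload 4 kg.
Tool frame: the origin (TCP) lies at the centre of the arm's flange, where the gripper is bolted on; the fingertips stand 199 mm ahead of it and the grasp point (between the pads) lies 180 mm ahead of it (robot.tcp_to_tips is the z of the fingertips in the tool frame, in m); z points along the fingers, y is the line along which they close (so a half turn about z gives the same grasp; the last joint's range is limited). The gripper opens to 94 mm and grips with 3 to 60 N. Pads are 16 mm wide; open, the fingers measure 119 mm over their backs; the gripper's body (75 mm by 177 mm) begins 78 mm behind the grasp point.
Start: joints at [1.2, 0.087, 1.371, -0, 1.684, -0.103], TCP at [0.146, 0.53, 0.405] pointing down, gripper open.
Joint ranges: [-3.1, 3.1], [-0.76, 2.03], [0.27, 2.55], [-1.08, 4.22], [0.17, 2.65], [-2.57, 2.57]. Speed limits (rad/s): [2.79, 2.79, 3.14, 3.14, 3.14, 3.14].

INTERFACE

Orientations are given as [roll, pitch, yaw] about the fixed x, y, z axes, in that order (R = Rz(yaw) Ry(pitch) Rx(roll)).
In Python, from bench import robot gives the robot as it stands.
- The arm moves only by the tool play_rows, never from a script. Its arguments are lists of equal length, an entry for each row: "translation": the shift along the tool's x, y, z scaled (see below), a list of three; "twist": the turn, a rotation vector about the tool's x, y, z scaled (see below), a list of three; "gripper": the opening, from -1 (shut) to 1 (fully open). A call has 1 to 8 rows; each row shifts and turns the commanded pose from where the row before left it, along the tool's axes as they then stand; what a row does not reach is not made up. The controller multiplies each number of a shift by 0.04 m and each number of a turn by 0.1 rad. A row lasts 1/10 s, in which the tool goes at most 50 mm and 8.59 degrees, less where a joint would pass 70% of its speed; a pose out of reach is approached as far as the arm can. A call with a number of a shift or a turn outside -1 to 1 is refused whole. A call with a gripper value outside its range is refused whole. The fingers move at their own pace and stop on an object; the grip force is fixed at half the most. Time passes only in rows, so rows that do not move let the fingers close. It gives the time, the measured TCP pose, the force, the opening and the grip force at its end, in the units of the state.
- robot.get_obs(): the state, without advancing time (a new reading comes with each control period).
- robot.snapshot(name): name is "scene" or "top" or "wrist"; returns the picture (480x640x3 uint8, red, green, blue); there is no depth.
- robot.camera_model(name): a dict with "camera_matrix" (3x3 intrinsics, pixels), "rvec" (rotation vector, rad) and "tvec" (3), from world to camera coordinates, as OpenCV has them. Camera axes: x right, y down, z forward; pixel columns grow to the right and rows downward; lengths in m; the calibration is good to about 2 mm. A picture is of the moment at which its call begins: read the wrist's pose just before it. camera_model takes no time and is no camera call; for the wrist camera it gives the pose at the moment of the call.
- robot.close_job(): hands the job in; it is judged then, once.
Trained networks look in the newest picture that a camera, given by its name, has taken for a name from the list of things; names that differ only in an ending like _2 or _b are one class to them, and where a whole thing is asked for, a point or a joint stands for the part that bears it (a point fixed in the world has none). Each returns a list of dicts, best first, with "score" (0 to 1); they miss things now and then, are a little off and sometimes report something else, mostly with a low value. They report only what shows in the picture. A call takes as long as a camera call. They do not tell look-alikes from the thing itself.
- robot.recognise(name, camera): "centre" ([x, y, z] in m, in world coordinates, good to about 4 mm: the middle of the surface that is visible of it).
- robot.spot_point(name, camera): "centre" ([x, y, z] in m, in world coordinates, good to about 4 mm: a listed point, or the origin of a listed thing).
The state is a dict: "time": time; "joint_positions": joint angles; "qvel": joint speeds; "joint_torque": joint torques, N m; "tool_pos": TCP position; "ee_rot": TCP orientation; "wrist_force": force on the tool from outside, world axes, zero at the start; "wrist_torque": the same for the moment, N m; "width": finger opening in m; "finger_force": force on a finger pad.
Only numpy, scipy, OpenCV 4.12 (cv2) and the standard library are available. Lean on these libraries where they do the work, as an engineer would, in place of code of your own. Each camera call takes 0.05 s, during which the arm holds its last target. There are 200 camera calls.

TASK

One of the three identical closed cases holds a heavy steel coupling, the other two a light plastic blank: lift the closed cases a little off the bench, upright, until you have felt which one is heavy, and set each down again upright on the bench. Open only the heavy case: lay its lid flat on the green mat with the grip bar up, then lift the coupling out and set it down gently, standing upright on its foot, in the white tray. Leave the other two cases shut and do not disturb the bottle, jar, can and pliers.

Things in the scene. Friction and masses are not known exactly. Their poses are not given: they have to be found in the camera images.
- case_a: one of three identical closed cases, grey with a blue lid: body 120 (own x) x 62 (own y) x 52 mm high, walls and floor 4 mm; origin at the centre of its underside, z up. Grip it across its 62 mm side, on the grey walls below the lid. Which case holds the coupling changes from start to start. With lid and plastic blank a case weighs 0.22 to 0.30 kg, with lid and steel coupling 0.55 to 0.85 kg
- case_b: same as case_a. Inside each case: a black insert 14 mm thick on the 4 mm floor, with a 44 mm square pocket at the centre; in it one loose fitting (steel coupling or white plastic blank of the same shape) stands upright on the case floor: foot of diameter 40 x 12 mm high, round stem of diameter 20 mm on it, 44 mm tall in all. Stem top 48 mm above the case's underside; grip the stem
- case_c: same as case_a, with the inside described at case_b
- lid_a: loose lift-off lid of case_a: blue plate 117 x 59 x 6 mm resting on the rim (x along the case's x), with a 5 mm deep lip below that sits loosely in the case mouth, and on top a black grip bar 50 mm long (x) x 14 mm wide (y) x 18 mm high. Origin at the centre of the plate's underside (52 mm above the case's underside when shut); bar top 24 mm above it. 0.06 kg
- lid_b: loose lift-off lid of case_b: blue plate 117 x 59 x 6 mm resting on the rim (x along the case's x), with a 5 mm deep lip below that sits loosely in the case mouth, and on top a black grip bar 50 mm long (x) x 14 mm wide (y) x 18 mm high. Origin at the centre of the plate's underside (52 mm above the case's underside when shut); bar top 24 mm above it. 0.06 kg
- lid_c: loose lift-off lid of case_c: blue plate 117 x 59 x 6 mm resting on the rim (x along the case's x), with a 5 mm deep lip below that sits loosely in the case mouth, and on top a black grip bar 50 mm long (x) x 14 mm wide (y) x 18 mm high. Origin at the centre of the plate's underside (52 mm above the case's underside when shut); bar top 24 mm above it. 0.06 kg
- tray: fixed shallow open white tray, 110 (x) x 90 (y) x 18 mm, walls and floor 4 mm; origin at the centre of its underside
- mat: fixed green bench mat 130 (x) x 90 (y) x 3 mm; origin at the centre of its underside
- vise: fixed small blue vise on a dark base plate 100 (x) x 80 (y) mm, 117 mm tall; all within 68 mm of its vertical axis; origin at the centre of its underside. An obstacle, not used
- bottle: bystander: loose green bottle, diameter 60 mm, 170 mm tall; origin at the centre of its underside
- jar: bystander: loose amber jar, diameter 40 mm, 60 mm tall; origin at the centre of its underside
- can: bystander: loose bare metal can, diameter 40 mm, 60 mm tall; origin at the centre of its underside
- pliers: bystander: loose pliers with blue handles lying flat, 165 mm long (x), 52 mm wide, 13 mm high; origin below their middle, on the bench
Things that resemble listed ones, but are neither listed nor needed, are in the scene too. Of the things like the tray, leave any that is red; of the rest the larger one is meant. What is shaped like the lid_a but pink is not meant.

How it is judged:
On the way, in this order (a step that is already met when the one before it is completed fails the run):
1. the heavy case is lifted at least 10 mm off the bench with its lid on (height (world z) of coupling_c0 above 0.02 m and ((horizontal distance between coupling_c0 and case_a below 0.012 m and (horizontal distance between lid_a and case_a below 0.012 m and z of lid_a in the frame of case_a between 0.045 and 0.06 m) and height (world z) of case_a above 0.01 m) or (horizontal distance between coupling_c0 and case_b below 0.012 m and (horizontal distance between lid_b and case_b below 0.012 m and z of lid_b in the frame of case_b between 0.045 and 0.06 m) and height (world z) of case_b above 0.01 m) or (horizontal distance between coupling_c0 and case_c below 0.012 m and (horizontal distance between lid_c and case_c below 0.012 m and z of lid_c in the frame of case_c between 0.045 and 0.06 m) and height (world z) of case_c above 0.01 m))), for 0.2 s.
2. the heavy case stands on the bench again, its lid lies flat on the green mat, the coupling is still in the case and the other two cases are shut ((((x of lid_a in the frame of mat between -0.065 and 0.065 m and y of lid_a in the frame of mat between -0.045 and 0.045 m and height (world z) of lid_a below 0.014 m and angle between lid_a's own z axis and vertical below 0.1 rad) and (height (world z) of case_a below 0.008 m and angle between case_a's own z axis and vertical below 0.08 rad) and horizontal distance between coupling_c0 and case_a below 0.012 m and (horizontal distance between lid_b and case_b below 0.012 m and z of lid_b in the frame of case_b between 0.045 and 0.06 m) and (horizontal distance between lid_c and case_c below 0.012 m and z of lid_c in the frame of case_c between 0.045 and 0.06 m)) or ((x of lid_b in the frame of mat between -0.065 and 0.065 m and y of lid_b in the frame of mat between -0.045 and 0.045 m and height (world z) of lid_b below 0.014 m and angle between lid_b's own z axis and vertical below 0.1 rad) and (height (world z) of case_b below 0.008 m and angle between case_b's own z axis and vertical below 0.08 rad) and horizontal distance between coupling_c0 and case_b below 0.012 m and (horizontal distance between lid_a and case_a below 0.012 m and z of lid_a in the frame of case_a between 0.045 and 0.06 m) and (horizontal distance between lid_c and case_c below 0.012 m and z of lid_c in the frame of case_c between 0.045 and 0.06 m)) or ((x of lid_c in the frame of mat between -0.065 and 0.065 m and y of lid_c in the frame of mat between -0.045 and 0.045 m and height (world z) of lid_c below 0.014 m and angle between lid_c's own z axis and vertical below 0.1 rad) and (height (world z) of case_c below 0.008 m and angle between case_c's own z axis and vertical below 0.08 rad) and horizontal distance between coupling_c0 and case_c below 0.012 m and (horizontal distance between lid_a and case_a below 0.012 m and z of lid_a in the frame of case_a between 0.045 and 0.06 m) and (horizontal distance between lid_b and case_b below 0.012 m and z of lid_b in the frame of case_b between 0.045 and 0.06 m)))), for 0.2 s.
3. the coupling is lifted out, clear of the case (height (world z) of coupling_c0 above 0.065 m), for 0.05 s.
At the end, for the whole second after the job is handed in: the steel coupling stands upright (within 7 degrees) on the floor of the white tray; the lid of its case lies flat, bar up, with its centre over the green mat; all three cases stand upright on the bench (within 5 degrees) and the other two have their lids on; everything is at rest and released (x of coupling_c0 in the frame of tray between -0.04 and 0.04 m and y of coupling_c0 in the frame of tray between -0.03 and 0.03 m and height (world z) of coupling_c0 below 0.022 m and angle between coupling_c0's own z axis and vertical below 0.12 rad and (((x of lid_a in the frame of mat between -0.065 and 0.065 m and y of lid_a in the frame of mat between -0.045 and 0.045 m and height (world z) of lid_a below 0.014 m and angle between lid_a's own z axis and vertical below 0.1 rad) and (horizontal distance between lid_b and case_b below 0.012 m and z of lid_b in the frame of case_b between 0.045 and 0.06 m) and (horizontal distance between lid_c and case_c below 0.012 m and z of lid_c in the frame of case_c between 0.045 and 0.06 m)) or ((x of lid_b in the frame of mat between -0.065 and 0.065 m and y of lid_b in the frame of mat between -0.045 and 0.045 m and height (world z) of lid_b below 0.014 m and angle between lid_b's own z axis and vertical below 0.1 rad) and (horizontal distance between lid_a and case_a below 0.012 m and z of lid_a in the frame of case_a between 0.045 and 0.06 m) and (horizontal distance between lid_c and case_c below 0.012 m and z of lid_c in the frame of case_c between 0.045 and 0.06 m)) or ((x of lid_c in the frame of mat between -0.065 and 0.065 m and y of lid_c in the frame of mat between -0.045 and 0.045 m and height (world z) of lid_c below 0.014 m and angle between lid_c's own z axis and vertical below 0.1 rad) and (horizontal distance between lid_a and case_a below 0.012 m and z of lid_a in the frame of case_a between 0.045 and 0.06 m) and (horizontal distance between lid_b and case_b below 0.012 m and z of lid_b in the frame of case_b between 0.045 and 0.06 m))) and height (world z) of each of case_a, case_b, case_c below 0.008 m and angle between each of case_a, case_b, case_c's own z axis and vertical below 0.08 rad and linear speed of each of case_a, case_b, case_c, lid_a, lid_b, lid_c below 0.02 m/s); the robot touches nothing.
It fails at once if a case is opened while the coupling is in another, closed one ((distance between lid_a and case_a above 0.08 m and horizontal distance between coupling_c0 and case_b below 0.02 m and z of coupling_c0 in the frame of case_b below 0.04 m and distance between lid_b and case_b below 0.06 m) or (distance between lid_a and case_a above 0.08 m and horizontal distance between coupling_c0 and case_c below 0.02 m and z of coupling_c0 in the frame of case_c below 0.04 m and distance between lid_c and case_c below 0.06 m) or (distance between lid_b and case_b above 0.08 m and horizontal distance between coupling_c0 and case_a below 0.02 m and z of coupling_c0 in the frame of case_a below 0.04 m and distance between lid_a and case_a below 0.06 m) or (distance between lid_b and case_b above 0.08 m and horizontal distance between coupling_c0 and case_c below 0.02 m and z of coupling_c0 in the frame of case_c below 0.04 m and distance between lid_c and case_c below 0.06 m) or (distance between lid_c and case_c above 0.08 m and horizontal distance between coupling_c0 and case_a below 0.02 m and z of coupling_c0 in the frame of case_a below 0.04 m and distance between lid_a and case_a below 0.06 m) or (distance between lid_c and case_c above 0.08 m and horizontal distance between coupling_c0 and case_b below 0.02 m and z of coupling_c0 in the frame of case_b below 0.04 m and distance between lid_b and case_b below 0.06 m)).
It fails at once if a case is tipped more than 35 degrees (angle between any of case_a, case_b, case_c's own z axis and vertical above 0.61 rad).
It fails at once if the coupling comes down in the tray faster than 0.5 m/s (dropped from more than about 15 mm) (horizontal distance between coupling_c0 and tray below 0.06 m and height (world z) of coupling_c0 below 0.035 m and linear speed of coupling above 0.5 m/s).
It fails at once if the bottle, jar, can or pliers is moved more than 30 mm or knocked over (distance of any of bottle, jar, can, pliers from where it was at the start of the episode above 0.03 m or angle between any of bottle, jar, can's own z axis and vertical above 0.5 rad).
It also fails if it takes over 72 s, if anything falls off the work surface, if the arm or the gripper's body presses on something with over 40 N, if the wrist force passes 120 N, or if a joint passes its speed limit or range.

## Working session

There is one attempt and no reset: what is moved stays moved. The work goes in short steps, Python scripts to look and compute and a tool call to move; the robot and the scene stay as the last step left them, time stands still between calls to the robot, and variables do not carry over. Pictures are saved under pics/ and viewed, at most 10 in all, crops included, and the job is handed in when it is done.

Besides the shell and the picture viewer there is one more tool, called by a JSON object that holds its "op" and its "data". play_rows: Moves the arm, as the interface text tells. Its arguments: {"type":"object","properties":{"translation":{"type":"array","items":{"type":"array","items":{"type":"number","minimum":-1,"maximum":1}}},"twist":{"type":"array","items":{"type":"array","items":{"type":"number","minimum":-1,"maximum":1}}},"gripper":{"type":"array","items":{"type":"number"}}},"required":["translation","twist","gripper"]}

```bash
mkdir -p pics; ls; python3 - <<'E'
from bench import robot
import cv2,numpy as np
for n in ["top","scene"]:
    im=robot.snapshot(n); cv2.imwrite(f"pics/{n}0.png",im[:,:,::-1])
    c=robot.camera_model(n); print(n,c)
    for t in ["case_a","lid_a","tray","mat","vise","bottle","jar","can","pliers"]:
        if n=="top": print(t,[(np.round(d["centre"],3).tolist(),round(d["score"],2)) for d in robot.spot_point(t,n)])
print(robot.get_obs())
E
```

```text
pics
top {'camera_matrix': array([[461.08439949,   0.        , 317.27496345],
       [  0.        , 461.08439949, 231.69780679],
       [  0.        ,   0.        ,   1.        ]]), 'rvec': array([ 2.14809095, -2.18423844,  0.06807127]), 'tvec': array([0.01363983, 0.5472652 , 0.92217034])}
case_a [([0.634, -0.138, -0.001], 0.94), ([0.638, 0.155, 0.002], 0.93), ([0.532, -0.395, -0.003], 0.73), ([0.506, 0.402, -0.003], 0.56)]
lid_a [([0.643, 0.16, 0.049], 0.89), ([0.63, -0.139, 0.052], 0.8), ([0.529, -0.392, 0.048], 0.76), ([0.276, -0.213, 0.006], 0.63)]
tray [([0.461, 0.22, -0.002], 0.96), ([0.281, 0.274, -0.003], 0.81), ([0.384, 0.043, -0.0], 0.58)]
mat [([0.467, -0.24, 0.001], 0.98)]
vise [([0.509, 0.4, -0.002], 0.95), ([0.529, -0.393, 0.052], 0.7)]
bottle [([0.532, -0.395, -0.001], 0.15)]
jar [([0.579, 0.254, 0.002], 0.88)]
can [([0.58, -0.247, -0.002], 0.59)]
pliers [([0.776, 0.001, -0.001], 0.85)]
scene {'camera_matrix': array([[470.99837105,   0.        , 313.6664481 ],
       [  0.        , 470.99837105, 239.27832558],
       [  0.        ,   0.        ,   1.        ]]), 'rvec': array([ 2.36723473,  0.99792231, -0.29937344]), 'tvec': array([-0.36262786, -0.27645301,  1.30882796])}
{'time': 0.55, 'joint_positions': array([ 1.19988684e+00,  8.71631973e-02,  1.37073449e+00, -5.43116876e-06,
        1.68359158e+00, -1.03071110e-01]), 'qvel': array([ 0.00058787,  0.0014883 , -0.00256443, -0.00095433, -0.00050742,
       -0.00047734]), 'joint_torque': array([-9.41345897e-04, -3.39698517e+01, -3.02348363e+01,  7.16495560e-02,
        2.38618639e-02, -1.27402762e-05]), 'tool_pos': array([0.14554071, 0.53037891, 0.40470849]), 'ee_rot': array([3.14149037e+00, 1.60053107e-05, 2.87375367e+00]), 'wrist_force': array([-0.82335276,  0.136861  ,  1.04135267]), 'wrist_torque': array([-0.01649088,  0.0215371 , -0.00249876]), 'finger_force': 0.0, 'width': 0.09407414013409114}
```

View pics/top0.png

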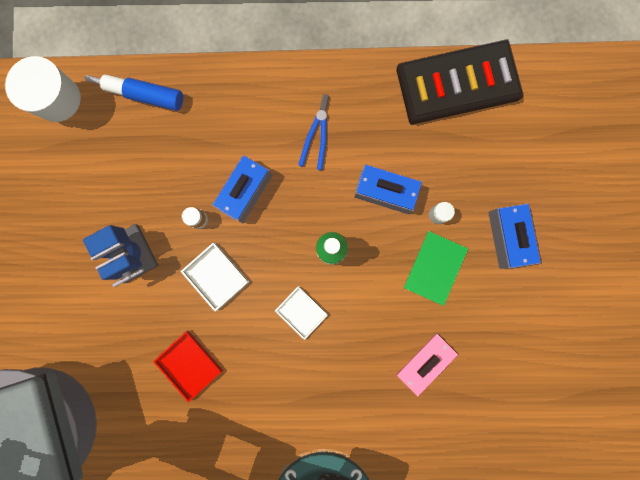

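View pics/scene0.png

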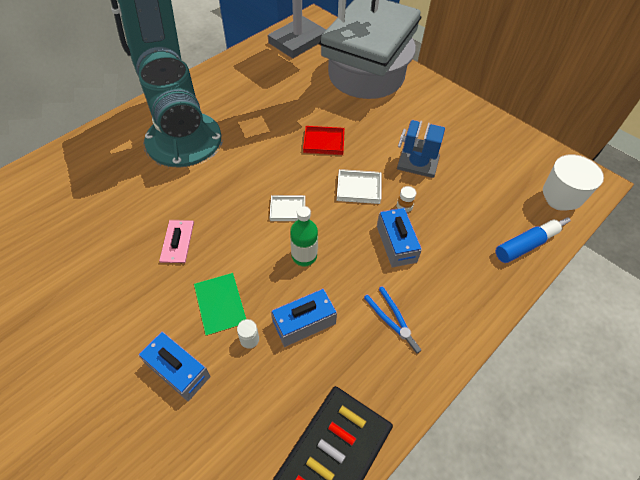

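The three white/red trays are: the large white at (215,277), the small white at (302,313) and the red at (188,366). The large white one is meant, since it isn't red and is the bigger of the other two. The blue-lidded cases are at (242,188), (390,188) and (519,237), and the pink lid at (428,365) is a decoy. Next I measure all of these.

```bash
cat > h.py <<'E'
from bench import robot
import cv2,numpy as np
def back(px,z,c):
    R,_=cv2.Rodrigues(c["rvec"]);t=c["tvec"].ravel();o=-R.T@t
    u=cv2.undistortPoints(np.float64(px).reshape(-1,1,2),c["camera_matrix"],None).reshape(-1,2)
    d=np.c_[u,np.ones(len(u))]@R
    return o+d*((z-o[2])/d[:,2])[:,None]
def rects(mask,z,c,amin=300):
    for k in cv2.findContours(mask.astype(np.uint8),cv2.RETR_EXTERNAL,cv2.CHAIN_APPROX_NONE)[0]:
        if cv2.contourArea(k)<amin: continue
        m=k.reshape(-1,2).mean(0)
        P=back(k,z,c)[:,:2]; (x,y),(w,h),a=cv2.minAreaRect((P*1000).astype(np.float32))
        if w<h: a+=90;w,h=h,w
        print("px",m.round(),"centre",round(x/1000,4),round(y/1000,4),"size",round(w),round(h),"long-axis yaw",round(np.radians(a),3))
def go(x,y,yaw):
    """moves to put TCP at x,y with tool-x along yaw (mod pi): turn and shift units"""
    o=robot.get_obs();p=o["tool_pos"];w=o["ee_rot"][2]
    d=(yaw-w+np.pi/2)%np.pi-np.pi/2
    n=w+d; e=np.array([x-p[0],y-p[1]])
    tx=e@[np.cos(n),np.sin(n)];ty=e@[np.sin(n),-np.cos(n)]
    print("pose",p.round(4),"yaw",round(w,3),"q6",o["joint_positions"][5].round(2),"| twist z units",round(-d/.1,2),"x units",round(tx/.04,2),"y units",round(ty/.04,2),"t",round(o["time"],2))
E
python3 - <<'E'
from h import *
c=robot.camera_model("top"); im=cv2.imread("pics/top0.png"); h=cv2.cvtColor(im,cv2.COLOR_BGR2HSV); H,S,V=cv2.split(h)
print("lids");rects((H>104)&(H<124)&(S>150)&(V>150),.058,c)
print("green mat/bottle");rects((H>50)&(H<75)&(S>130),.003,c)
print("white rim");rects((S<45)&(V>170),.018,c)
print("white at .17");rects(((S<45)&(V>150)),.17,c,80)
cv2.imwrite("pics/trays.png",cv2.resize(im[225:410,140:340],None,fx=3,fy=3))
for q in [(242,188),(390,188),(519,237)]: print(back(q,.076,c))
E
```

```text
lids
px [100. 241.] centre 0.5337 0.4384 size 58 37 long-axis yaw 2.049
px [519. 235.] centre 0.531 -0.3908 size 116 59 long-axis yaw 0.146
px [388. 187.] centre 0.6318 -0.1387 size 118 58 long-axis yaw 1.247
px [240. 187.] centre 0.6373 0.1568 size 116 58 long-axis yaw 2.585
px [150.  93.] centre 0.8366 0.3437 size 118 38 long-axis yaw 1.297
green mat/bottle
px [331. 248.] centre 0.5156 -0.0232 size 63 61 long-axis yaw 1.553
px [436. 268.] centre 0.4703 -0.2386 size 129 89 long-axis yaw 2.7
white rim
px [301. 313.] centre 0.3834 0.0407 size 84 69 long-axis yaw 0.795
px [214. 277.] centre 0.4596 0.2183 size 110 92 long-axis yaw 0.713
px [107.  82.] centre 0.8794 0.4573 size 85 32 long-axis yaw 1.299
px [62. 46.] centre 0.9322 0.5376 size 264 238 long-axis yaw 1.501
px [188.  26.] centre 0.995 0.2648 size 357 109 long-axis yaw 1.571
px [600.  18.] centre 0.9859 -0.6011 size 165 91 long-axis yaw 1.54
px [434.  25.] centre 0.9911 -0.2632 size 501 101 long-axis yaw 1.559
white at .17
px [ 29. 466.] centre 0.1478 0.4926 size 29 28 long-axis yaw 1.301
px [ 22. 421.] centre 0.2149 0.5142 size 119 73 long-axis yaw 0.289
px [ 13. 377.] centre 0.2908 0.5216 size 56 23 long-axis yaw 1.561
px [301. 313.] centre 0.3967 0.0315 size 70 58 long-axis yaw 0.795
px [214. 277.] centre 0.4605 0.1807 size 93 77 long-axis yaw 0.716
px [332. 246.] centre 0.5104 -0.023 size 26 26 long-axis yaw 3.124
px [191. 216.] centre 0.5658 0.2221 size 31 30 long-axis yaw 2.352
px [442. 212.] centre 0.5651 -0.2149 size 40 34 long-axis yaw 2.318
px [107.  82.] centre 0.8127 0.3814 size 72 28 long-axis yaw 1.298
px [455.  80.] centre 0.7997 -0.2467 size 42 10 long-axis yaw 0.196
px [505.  69.] centre 0.8177 -0.3352 size 42 11 long-axis yaw 0.225
px [300.  31.] centre 0.8583 -0.0075 size 1140 197 long-axis yaw 1.567
[[0.63151123 0.14962007 0.076     ]]
[[ 0.62571963 -0.13954927  0.076     ]]
[[ 0.52585075 -0.38294796  0.076     ]]
```

View pics/trays.png

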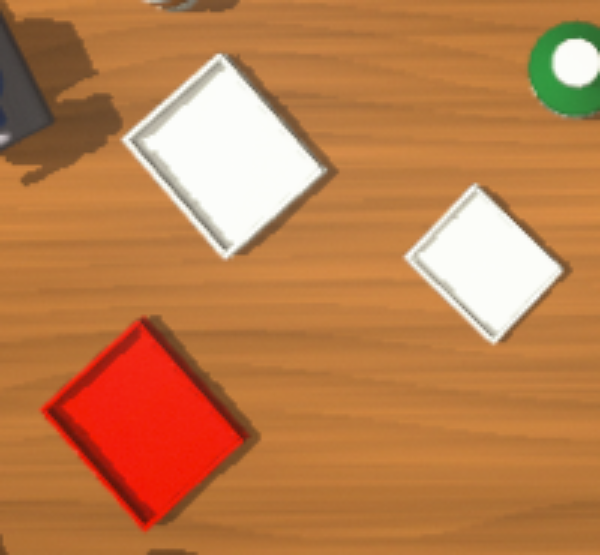

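Sizes match: lids 117x59, mat 129x89, large tray 110x92. The crop confirms the large white tray at full-frame (215,277). I'll go to case A first.

```bash
python3 -c "
from h import *
go(.6373,.1568,2.585)"
```

```text
pose [0.1455 0.5304 0.4047] yaw 2.874 q6 -0.1 | twist z units 2.89 x units -15.37 y units -1.43 t 0.55
```

{"op": "play_rows", "data": {"translation": [[0,0,0],[0,0,0],[0,0,0],[-0.96,-0.1,0],[-0.96,-0.1,0],[-0.96,-0.1,0],[-0.96,-0.1,0],[-0.96,-0.1,0]], "twist": [[0,0,0.96],[0,0,0.96],[0,0,0.96],[0,0,0],[0,0,0],[0,0,0],[0,0,0],[0,0,0]], "gripper": [1,1,1,1,1,1,1,1]}}

```text
time: 1.35
tool_pos: [0.299, 0.411, 0.4049]
ee_rot: [3.141, 0.0, 2.586]
wrist_force: [0.0, 0.9, -0.1]
width: 0.094
finger_force: 0.0
```

{"op": "play_rows", "data": {"translation": [[-0.96,-0.1,0],[-0.96,-0.1,0],[-0.96,-0.1,0],[-0.96,-0.1,0],[-0.96,-0.1,0],[-0.96,-0.1,0],[-0.96,-0.1,0],[-0.96,-0.1,0]], "twist": [[0,0,0],[0,0,0],[0,0,0],[0,0,0],[0,0,0],[0,0,0],[0,0,0],[0,0,0]], "gripper": [1,1,1,1,1,1,1,1]}}

```text
time: 2.15
tool_pos: [0.5433, 0.2217, 0.4048]
ee_rot: [3.141, 0.0, 2.586]
wrist_force: [-0.1, 0.3, 0.4]
width: 0.0941
finger_force: 0.0
```

{"op": "play_rows", "data": {"translation": [[-0.96,-0.1,0],[-0.96,-0.03,0],[-0.7,0,0],[-0.27,0,0],[0,0,0],[0,0,0]], "twist": [[0,0,0],[0,0,0],[0,0,0],[0,0,0],[0,0,0],[0,0,0]], "gripper": [1,1,1,1,1,1]}}

```text
time: 2.75
tool_pos: [0.637, 0.1582, 0.4047]
ee_rot: [3.141, -0.001, 2.587]
wrist_force: [-0.2, 0.8, 0.2]
width: 0.0939
finger_force: 0.0
```

```bash
cat > w.py <<'E'
from h import *
import sys
c=robot.camera_model("wrist");im=robot.snapshot("wrist")[:,:,::-1].copy()
cv2.imwrite("pics/"+sys.argv[1],im);H,S,V=cv2.split(cv2.cvtColor(im,cv2.COLOR_BGR2HSV))
rects((H>104)&(H<124)&(S>130)&(V>100),.058,c,2000)
go(*map(float,sys.argv[2:5]))
E
python3 w.py w1.png .6373 .1568 2.585
```

```text
px [572. 289.] centre 0.8276 0.3405 size 120 42 long-axis yaw 1.279
px [317. 227.] centre 0.6385 0.1557 size 115 59 long-axis yaw 2.585
pose [0.6367 0.1584 0.405 ] yaw 2.587 q6 -0.86 | twist z units 0.02 x units -0.03 y units -0.03 t 2.8
```

{"op": "play_rows", "data": {"translation": [[-0.05,0.02,1],[0,0,1],[0,0,1],[0,0,1],[0,0,0.6],[0,0,0.4],[0,0,0],[0,0,0]], "twist": [[0,0,0],[0,0,0],[0,0,0],[0,0,0],[0,0,0],[0,0,0],[0,0,0],[0,0,0]], "gripper": [1,1,1,1,1,1,1,-1]}}

```text
time: 3.6
tool_pos: [0.6399, 0.1577, 0.2063]
ee_rot: [3.14, 0.002, 2.587]
wrist_force: [0.3, -0.5, 0.2]
width: 0.089
finger_force: 0.0
```

{"op": "play_rows", "data": {"translation": [[0,0,0],[0,0,0],[0,0,0],[0,0,0],[0,0,0]], "twist": [[0,0,0],[0,0,0],[0,0,0],[0,0,0],[0,0,0]], "gripper": [-1,-1,-1,-1,-1]}}

```text
time: 4.1
tool_pos: [0.6395, 0.1555, 0.2063]
ee_rot: [-3.138, 0.001, 2.585]
wrist_force: [-3.9, -5.2, 5.8]
width: 0.0616
finger_force: 30.0
```

{"op": "play_rows", "data": {"translation": [[0,0,-0.2],[0,0,-0.3],[0,0,-0.3],[0,0,0],[0,0,0],[0,0,0],[0,0,0]], "twist": [[0,0,0],[0,0,0],[0,0,0],[0,0,0],[0,0,0],[0,0,0],[0,0,0]], "gripper": [-1,-1,-1,-1,-1,-1,-1]}}

```text
time: 4.8
tool_pos: [0.6395, 0.1571, 0.2357]
ee_rot: [-3.141, -0.001, 2.586]
wrist_force: [0.2, -0.2, -8.6]
width: 0.062
finger_force: 30.0
```

{"op": "play_rows", "data": {"translation": [[0,0,0],[0,0,0]], "twist": [[0,0,0],[0,0,0]], "gripper": [-1,-1]}}

```text
time: 5.0
tool_pos: [0.6397, 0.1571, 0.2362]
ee_rot: [-3.141, -0.001, 2.586]
wrist_force: [-0.2, 0.2, -8.3]
width: 0.062
finger_force: 30.0
```

```bash
python3 - <<'E'
from h import *
for i in range(5):
    robot.snapshot("wrist"); o=robot.get_obs(); print(o["wrist_force"].round(2),o["wrist_torque"].round(2),o["tool_pos"].round(4))
E
```

```text
[ 0.03 -0.51 -7.7 ] [-0.04  0.02 -0.01] [0.6397 0.157  0.2364]
[-0.02  0.28 -7.63] [-0.01 -0.01  0.02] [0.6397 0.157  0.2365]
[-0.34 -0.08 -8.37] [-0.05  0.06 -0.04] [0.6397 0.157  0.2366]
[ 0.66 -0.24 -7.71] [-0.07 -0.    0.03] [0.6397 0.157  0.2366]
[ 0.16 -0.16 -8.02] [-0.06  0.02  0.01] [0.6398 0.1571 0.2367]
```

About 8 N (0.82 kg) means case A is the heavy one. I'll set it down, release, and move up to the grip bar.

{"op": "play_rows", "data": {"translation": [[0,0,0.3],[0,0,0.25],[0,0,0.15],[0,0,0.1],[0,0,0],[0,0,0],[0,0,0],[0,0,0]], "twist": [[0,0,0],[0,0,0],[0,0,0],[0,0,0],[0,0,0],[0,0,0],[0,0,0],[0,0,0]], "gripper": [-1,-1,-1,-1,-1,-1,1,1]}}

```text
time: 6.05
tool_pos: [0.6407, 0.1572, 0.2068]
ee_rot: [3.138, 0.004, 2.586]
wrist_force: [0.1, 0.1, -0.1]
width: 0.0745
finger_force: 0.0
```

{"op": "play_rows", "data": {"translation": [[0,0,0],[0,0,0],[0,0,-0.4],[0,0,-0.6],[0,0,-0.44],[0,0,0],[0,0,0],[0,0,0]], "twist": [[0,0,0],[0,0,0],[0,0,0],[0,0,0],[0,0,0],[0,0,0],[0,0,0],[0,0,0]], "gripper": [1,1,1,1,1,1,1,-1]}}

```text
time: 6.85
tool_pos: [0.6394, 0.157, 0.2612]
ee_rot: [-3.14, -0.002, 2.586]
wrist_force: [0.7, 0.1, -0.9]
width: 0.0889
finger_force: 0.0
```

{"op": "play_rows", "data": {"translation": [[0,0,0],[0,0,0],[0,0,0],[0,0,0],[0,0,0],[0,0,0],[0,0,0],[0,0,0]], "twist": [[0,0,0],[0,0,0],[0,0,0],[0,0,0],[0,0,0],[0,0,0],[0,0,0],[0,0,0]], "gripper": [-1,-1,-1,-1,-1,-1,-1,-1]}}

```text
time: 7.65
tool_pos: [0.6397, 0.1571, 0.2623]
ee_rot: [3.141, 0.0, 2.586]
wrist_force: [-0.4, 0.2, 0.2]
width: 0.0253
finger_force: 0.0
```

{"op": "play_rows", "data": {"translation": [[0,0,0],[0,0,0],[0,0,0],[0,0,0],[0,0,-0.2],[0,0,-0.4],[0,0,0]], "twist": [[0,0,0],[0,0,0],[0,0,0],[0,0,0],[0,0,0],[0,0,0],[0,0,0]], "gripper": [-1,-1,-1,-1,-1,-1,-1]}}

```text
time: 8.35
tool_pos: [0.6406, 0.1572, 0.2904]
ee_rot: [3.137, 0.005, 2.586]
wrist_force: [-0.1, 0.1, 0.4]
width: 0.0136
finger_force: 30.0
```

```bash
python3 w.py w2.png .4703 -.2386 2.586
```

```text
px [318. 237.] centre 0.6309 0.1649 size 91 67 long-axis yaw 2.585
pose [0.6404 0.1572 0.2893] yaw 2.586 q6 -0.86 | twist z units -0.0 x units -1.61 y units -10.65 t 8.4
```

View pics/w2.png

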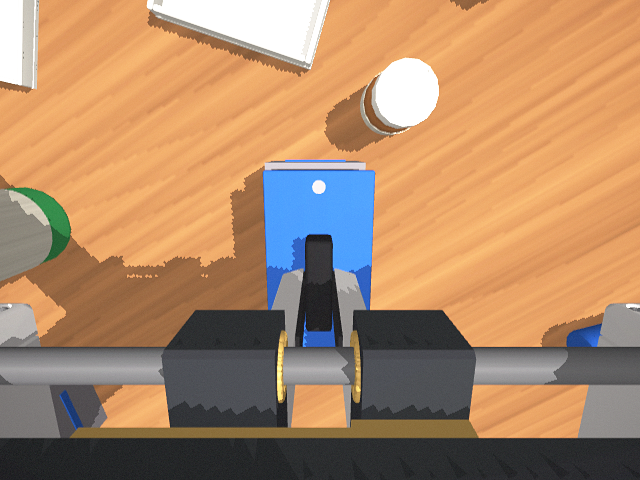

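The bar is held at 13.6 mm with the lid raised, and the case rim shows behind it at (318,165). I'll carry it to the mat.

{"op": "play_rows", "data": {"translation": [[0,0,-0.6],[0,0,-1],[0,0,-1],[0,0,-0.9],[-0.14,-0.9,0],[-0.14,-0.9,0],[-0.14,-0.9,0],[-0.14,-0.9,0]], "twist": [[0,0,0],[0,0,0],[0,0,0],[0,0,0],[0,0,0],[0,0,0],[0,0,0],[0,0,0]], "gripper": [-1,-1,-1,-1,-1,-1,-1,-1]}}

```text
time: 9.2
tool_pos: [0.582, 0.0219, 0.4264]
ee_rot: [3.141, 0.0, 2.586]
wrist_force: [0.8, 0.1, -0.2]
width: 0.0137
finger_force: 30.0
```

{"op": "play_rows", "data": {"translation": [[-0.14,-0.9,0],[-0.14,-0.9,0],[-0.14,-0.9,0],[-0.14,-0.9,0],[-0.14,-0.9,0],[-0.14,-0.9,0],[-0.14,-0.9,0],[-0.07,-0.75,0]], "twist": [[0,0,0],[0,0,0],[0,0,0],[0,0,0],[0,0,0],[0,0,0],[0,0,0],[0,0,0]], "gripper": [-1,-1,-1,-1,-1,-1,-1,-1]}}

```text
time: 10.0
tool_pos: [0.4687, -0.2404, 0.4264]
ee_rot: [-3.141, 0.0, 2.585]
wrist_force: [0.0, -0.9, -0.5]
width: 0.0136
finger_force: 30.0
```

{"op": "play_rows", "data": {"translation": [[0,0,0],[0,0,0]], "twist": [[0,0,0],[0,0,0]], "gripper": [-1,-1]}}

```text
time: 10.2
tool_pos: [0.4694, -0.239, 0.4263]
ee_rot: [3.141, -0.0, 2.584]
wrist_force: [-1.4, 0.8, -0.9]
width: 0.0134
finger_force: 30.0
```

```bash
python3 - <<'E'
from h import *
go(.4703,-.2386,2.586)
c=robot.camera_model("top");im=robot.snapshot("top");cv2.imwrite("pics/t2.png",im[:,:,::-1])
print(robot.get_obs()["width"])
E
```

```text
pose [ 0.4694 -0.239   0.4263] yaw 2.584 q6 -1.59 | twist z units -0.02 x units -0.01 y units 0.02 t 10.2
0.013469665399570235
```

View pics/t2.png

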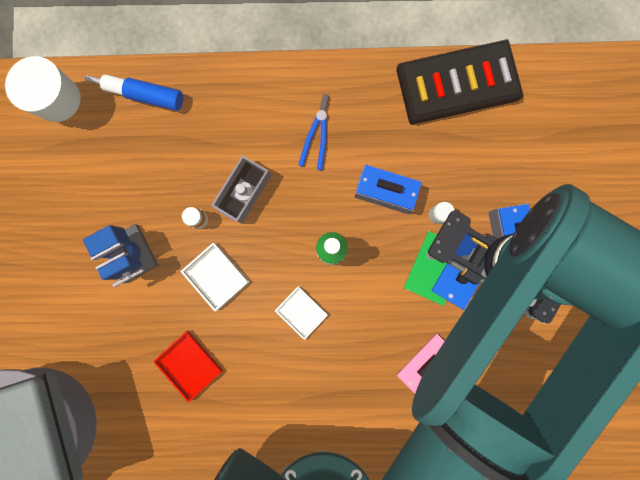

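Case A at (241,189) is open with the steel coupling standing in it, and the other things are undisturbed. The lid is over the mat at (436,268), so I lower it.

{"op": "play_rows", "data": {"translation": [[0,0,0.9],[0,0,1],[0,0,1],[0,0,1],[0,0,0.7],[0,0,0.35],[0,0,0.2],[0,0,0]], "twist": [[0,0,0],[0,0,0],[0,0,0],[0,0,0],[0,0,0],[0,0,0],[0,0,0],[0,0,0]], "gripper": [-1,-1,-1,-1,-1,-1,-1,-1]}}

```text
time: 11.05
tool_pos: [0.4701, -0.2383, 0.2202]
ee_rot: [3.141, -0.0, 2.587]
wrist_force: [0.5, 0.9, -0.5]
width: 0.014
finger_force: 30.0
```

{"op": "play_rows", "data": {"translation": [[0,0,0],[0,0,0],[0,0,0]], "twist": [[0,0,0],[0,0,0],[0,0,0]], "gripper": [-1,-1,-1]}}

```text
time: 11.35
tool_pos: [0.4701, -0.2391, 0.2218]
ee_rot: [3.142, 0.003, 2.586]
wrist_force: [0.3, 0.1, -0.7]
width: 0.0137
finger_force: 30.0
```

{"op": "play_rows", "data": {"translation": [[0,0,0.05],[0,0,0],[0,0,0],[0,0,0],[0,0,0],[0,0,0],[0,0,0],[0,0,0]], "twist": [[0,0,0],[0,0,0],[0,0,0],[0,0,0],[0,0,0],[0,0,0],[0,0,0],[0,0,0]], "gripper": [-1,-1,-0.4,-0.4,-0.4,-0.4,-0.4,-0.4]}}

```text
time: 12.15
tool_pos: [0.4697, -0.2388, 0.2182]
ee_rot: [3.141, -0.0, 2.586]
wrist_force: [0.3, -0.9, -0.1]
width: 0.0278
finger_force: 0.0
```

{"op": "play_rows", "data": {"translation": [[0,0,-0.5],[0,0,-1],[0,0,-1],[0,0,-1],[0,0,-1],[0,0,-0.8],[0,0,0],[0,0,0]], "twist": [[0,0,0],[0,0,0],[0,0,0],[0,0,0],[0,0,0],[0,0,0],[0,0,0],[0,0,0]], "gripper": [-0.2,-0.2,-0.2,-0.2,-0.2,-0.2,-0.2,-0.2]}}

```text
time: 12.95
tool_pos: [0.4697, -0.2388, 0.4306]
ee_rot: [3.142, 0.001, 2.586]
wrist_force: [0.8, -0.9, -1.0]
width: 0.0372
finger_force: 0.0
```

```bash
python3 - <<'E'
from h import *
go(.6397,.1571,2.586)
im=robot.snapshot("wrist")[:,:,::-1];cv2.imwrite("pics/w3.png",im)
E
```

```text
pose [ 0.4697 -0.2388  0.4306] yaw 2.586 q6 -1.59 | twist z units -0.0 x units 1.61 y units 10.65 t 12.95
```

View pics/w3.png

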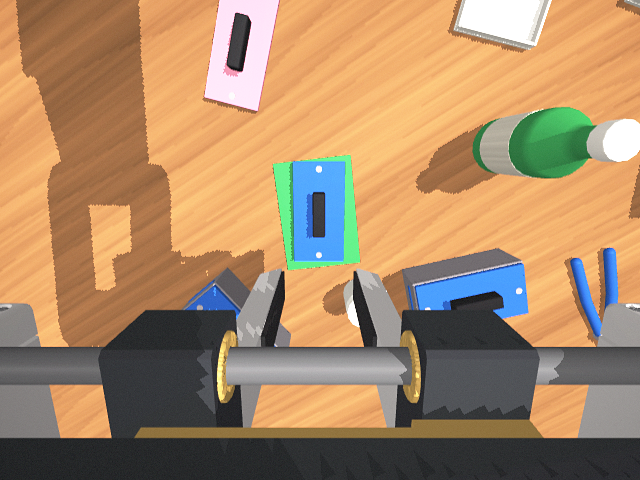

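The blue lid lies flat on the mat at (318,210), bar up. I return to the case with the wrist turned 90° so the fingers close along the case's length, where there is room.

{"op": "play_rows", "data": {"translation": [[0.14,0.9,0],[0.14,0.9,0],[0.14,0.9,0],[0.14,0.9,0],[0.14,0.9,0],[0.14,0.9,0],[0.14,0.9,0],[0.14,0.9,0]], "twist": [[0,0,0],[0,0,0],[0,0,0],[0,0,0],[0,0,0],[0,0,0],[0,0,0],[0,0,0]], "gripper": [0,0,0,0,0,0,0,0]}}

```text
time: 13.8
tool_pos: [0.5839, 0.0309, 0.4271]
ee_rot: [-3.139, -0.004, 2.586]
wrist_force: [-0.1, -0.4, 0.1]
width: 0.0471
finger_force: 0.0
```

{"op": "play_rows", "data": {"translation": [[0.14,0.9,0],[0.14,0.9,0],[0.14,0.9,0],[0.07,0.75,0],[0,0,0],[0,0,0],[0,0,0],[0,0,0]], "twist": [[0,0,0],[0,0,0],[0,0,0],[0,0,0],[0,0,0.98],[0,0,0.98],[0,0,0.98],[0,0,0.98]], "gripper": [0,0,0,0,0,0,0,0]}}

```text
time: 14.6
tool_pos: [0.6398, 0.1573, 0.4266]
ee_rot: [-3.136, -0.003, 2.19]
wrist_force: [0.0, 1.0, -0.6]
width: 0.0473
finger_force: 0.0
```

{"op": "play_rows", "data": {"translation": [[0,0,0],[0,0,0],[0,0,0],[0,0,0],[0,0,0],[0,0,0],[0,0,0],[0,0,0]], "twist": [[0,0,0.98],[0,0,0.98],[0,0,0.98],[0,0,0.98],[0,0,0.98],[0,0,0.98],[0,0,0.98],[0,0,0.98]], "gripper": [0,0,0,0,0,0,0,0]}}

```text
time: 15.4
tool_pos: [0.6398, 0.1571, 0.4267]
ee_rot: [-3.136, 0.002, 1.406]
wrist_force: [-0.5, 0.5, 0.6]
width: 0.0472
finger_force: 0.0
```

{"op": "play_rows", "data": {"translation": [[0,0,0],[0,0,0],[0,0,0],[0,0,0],[0,0,0],[0,0,0],[0,0,0]], "twist": [[0,0,0.98],[0,0,0.98],[0,0,0.98],[0,0,0.98],[0,0,0],[0,0,0],[0,0,0]], "gripper": [0,0,0,0,0,0,0]}}

```text
time: 16.1
tool_pos: [0.6398, 0.157, 0.429]
ee_rot: [-3.14, 0.001, 1.019]
wrist_force: [0.1, 0.7, 0.8]
width: 0.0469
finger_force: 0.0
```

```bash
python3 - <<'E'
from h import *
go(.6397,.1571,1.015)
im=robot.snapshot("wrist")[:,:,::-1]
c=robot.camera_model("wrist");R,_=cv2.Rodrigues(c["rvec"])
for z in(.048,.018): 
    p,_=cv2.projectPoints(np.array([[.6397,.1571,z]]),c["rvec"],c["tvec"],c["camera_matrix"],None);print(z,p.ravel())
x,y=p.ravel().astype(int);y0=max(0,y-100);x0=x-130;print(x0,y0)
cv2.imwrite("pics/w4.png",cv2.resize(im[y0:y0+200,x0:x0+260],None,fx=3,fy=3))
E
```

```text
pose [0.6398 0.157  0.429 ] yaw 1.019 q6 0.71 | twist z units 0.04 x units 0.0 y units -0.0 t 16.1
0.048 [317.2946763  221.83944219]
0.018 [317.41362119 216.84277575]
187 116
```

View pics/w4.png

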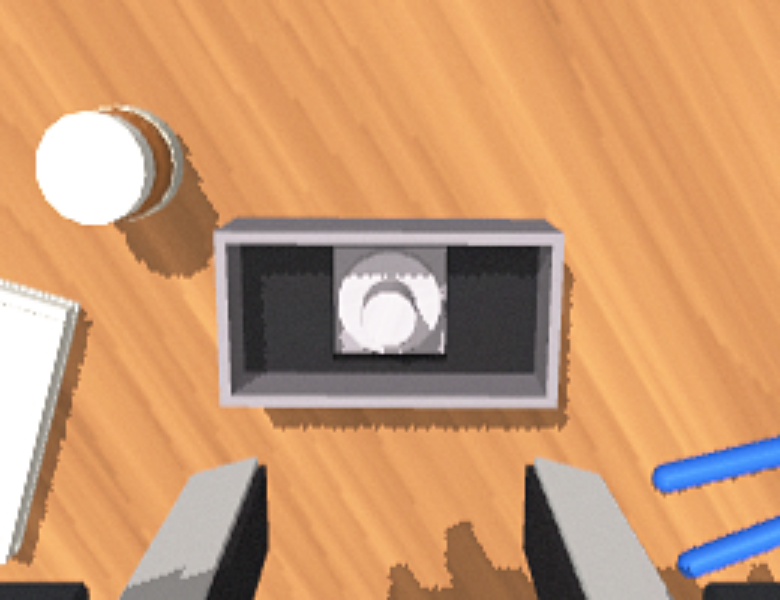

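The stem top is at crop (388,319), against a predicted (391,317), so it is centred to within 1 mm. I descend and grip the stem.

{"op": "play_rows", "data": {"translation": [[0,0,1],[0,0,1],[0,0,1],[0,0,0.9],[0,0,0.6],[0,0,0.4],[0,0,0.2],[0,0,0]], "twist": [[0,0,0],[0,0,0],[0,0,0],[0,0,0],[0,0,0],[0,0,0],[0,0,0],[0,0,0]], "gripper": [0,0,0,0,0,0,0,0]}}

```text
time: 16.95
tool_pos: [0.6397, 0.1571, 0.2256]
ee_rot: [-3.141, 0.001, 1.018]
wrist_force: [0.2, 0.5, 0.1]
width: 0.0467
finger_force: 0.0
```

{"op": "play_rows", "data": {"translation": [[0,0,0],[0,0,0],[0,0,0],[0,0,0],[0,0,0],[0,0,0],[0,0,0],[0,0,0]], "twist": [[0,0,0],[0,0,0],[0,0,0],[0,0,0],[0,0,0],[0,0,0],[0,0,0],[0,0,0]], "gripper": [0,-1,-1,-1,-1,-1,-1,-1]}}

```text
time: 17.75
tool_pos: [0.6385, 0.1583, 0.2274]
ee_rot: [-3.137, -0.0, 1.019]
wrist_force: [-6.7, 2.8, 6.2]
width: 0.0197
finger_force: 30.0
```

{"op": "play_rows", "data": {"translation": [[0,0,-0.2],[0,0,-0.4],[0,0,-0.6],[0,0,-0.8],[0,0,-1],[0,0,-1],[0,0,0],[0,0,0]], "twist": [[0,0,0],[0,0,0],[0,0,0],[0,0,0],[0,0,0],[0,0,0],[0,0,0],[0,0,0]], "gripper": [-1,-1,-1,-1,-1,-1,-1,-1]}}

```text
time: 18.55
tool_pos: [0.6398, 0.1568, 0.3867]
ee_rot: [3.14, -0.001, 1.017]
wrist_force: [-0.1, -0.2, -6.3]
width: 0.0196
finger_force: 30.0
```

```bash
python3 - <<'E'
from h import *
go(.4596,.2183,1.015); print(robot.get_obs()["wrist_force"])
im=robot.snapshot("top");cv2.imwrite("pics/t3.png",cv2.resize(im[140:330,150:400,::-1],None,fx=3,fy=3))
E
```

```text
pose [0.6398 0.1568 0.3867] yaw 1.017 q6 0.71 | twist z units 0.02 x units -1.07 y units -4.64 t 18.55
[-0.07795997 -0.15908511 -6.32080579]
```

View pics/t3.png

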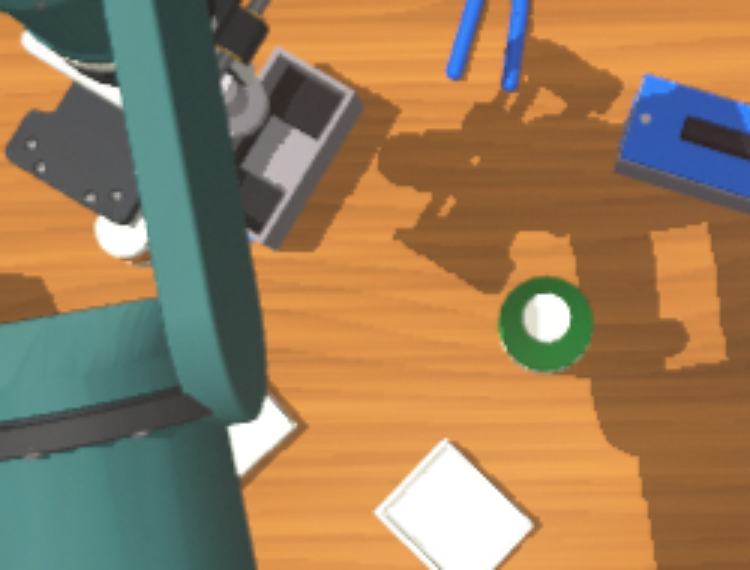

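The coupling is up (6.3 N), the pocket in case A at crop (290,155) is empty, and the case stands on the bench. I carry it over the tray.

{"op": "play_rows", "data": {"translation": [[-0.1,-0.4,0],[-0.2,-0.8,0],[-0.2,-0.9,0],[-0.2,-0.9,0],[-0.2,-0.9,0],[-0.12,-0.5,0],[-0.05,-0.24,0],[0,0,0]], "twist": [[0,0,0],[0,0,0],[0,0,0],[0,0,0],[0,0,0],[0,0,0],[0,0,0],[0,0,0]], "gripper": [-1,-1,-1,-1,-1,-1,-1,-1]}}

```text
time: 19.4
tool_pos: [0.4584, 0.2183, 0.3839]
ee_rot: [-3.139, 0.003, 1.019]
wrist_force: [0.4, -0.0, -6.1]
width: 0.0192
finger_force: 30.0
```

{"op": "play_rows", "data": {"translation": [[0,0,0.6],[0,0,0.9],[0,0,0.9],[0,0,0.6],[0,0,0.4],[0,0,0.2],[0,0,0.15],[0,0,0]], "twist": [[0,0,0],[0,0,0],[0,0,0],[0,0,0],[0,0,0],[0,0,0],[0,0,0],[0,0,0]], "gripper": [-1,-1,-1,-1,-1,-1,-1,-1]}}

```text
time: 20.2
tool_pos: [0.4598, 0.2178, 0.2356]
ee_rot: [-3.141, 0.001, 1.017]
wrist_force: [-0.4, 0.3, -5.9]
width: 0.0191
finger_force: 30.0
```

{"op": "play_rows", "data": {"translation": [[0,0,0.1],[0,0,0],[0,0,0]], "twist": [[0,0,0],[0,0,0],[0,0,0]], "gripper": [-1,-1,-1]}}

```text
time: 20.5
tool_pos: [0.4595, 0.2182, 0.233]
ee_rot: [3.141, -0.001, 1.018]
wrist_force: [0.7, 0.7, -6.2]
width: 0.0192
finger_force: 30.0
```

{"op": "play_rows", "data": {"translation": [[0,0,0.05],[0,0,0.05],[0,0,0.02],[0,0,0],[0,0,0]], "twist": [[0,0,0],[0,0,0],[0,0,0],[0,0,0],[0,0,0]], "gripper": [-1,-1,-1,-1,-1]}}

```text
time: 21.0
tool_pos: [0.4593, 0.2181, 0.2275]
ee_rot: [3.142, -0.0, 1.018]
wrist_force: [-0.3, 0.5, -6.3]
width: 0.0193
finger_force: 30.0
```

{"op": "play_rows", "data": {"translation": [[0,0,0.03],[0,0,0],[0,0,0]], "twist": [[0,0,0],[0,0,0],[0,0,0]], "gripper": [-1,-1,-1]}}

```text
time: 21.3
tool_pos: [0.4594, 0.2181, 0.2273]
ee_rot: [3.141, -0.0, 1.018]
wrist_force: [-3.0, -2.4, 2.9]
width: 0.0193
finger_force: 30.0
```

Contact. I release and retreat.

{"op": "play_rows", "data": {"translation": [[0,0,0],[0,0,0],[0,0,0],[0,0,0],[0,0,0],[0,0,-0.3],[0,0,-0.8],[0,0,-1]], "twist": [[0,0,0],[0,0,0],[0,0,0],[0,0,0],[0,0,0],[0,0,0],[0,0,0],[0,0,0]], "gripper": [0,0,0,0,0,0,0,0]}}

```text
time: 22.1
tool_pos: [0.4588, 0.2179, 0.3101]
ee_rot: [-3.139, 0.003, 1.018]
wrist_force: [1.2, -0.1, 0.8]
width: 0.0469
finger_force: 0.0
```

{"op": "play_rows", "data": {"translation": [[0,0,-1],[0,0,-1],[0,0,-0.8],[0,0,0],[0,0,0],[0,0,0]], "twist": [[0,0,0],[0,0,0],[0,0,0],[0,0,0],[0,0,0],[0,0,0]], "gripper": [0,0,0,0,0,0]}}

```text
time: 22.7
tool_pos: [0.4591, 0.218, 0.4206]
ee_rot: [-3.14, 0.002, 1.018]
wrist_force: [-0.2, -0.2, -0.2]
width: 0.0472
finger_force: 0.0
```

```bash
python3 - <<'E'
from h import *
s=robot.snapshot("scene")[:,:,::-1];w=robot.snapshot("wrist")[:,:,::-1]
cv2.imwrite("pics/end.png",np.hstack([cv2.resize(s[100:420,120:460],(400,376)),cv2.resize(w,(400,376))]))
E
```

```text
(no output)
```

View pics/end.png

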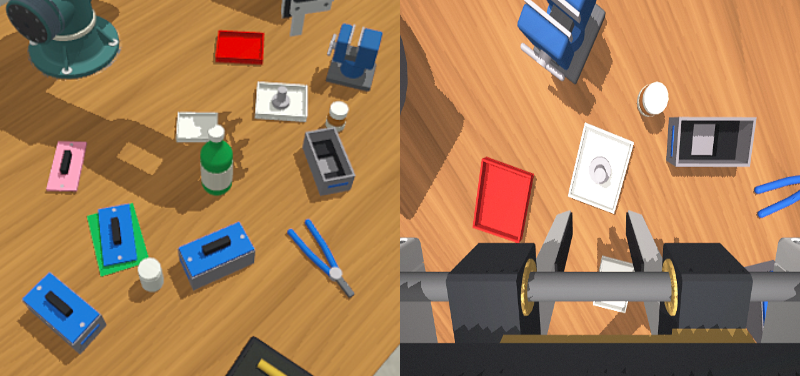

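The picture shows the coupling upright in the large white tray at (281,97), the lid flat on the mat at (117,232), and both other cases shut. I hand the job in.

```bash
python3 -c "
from bench import robot
print(robot.close_job())"
```

```text
the job is handed in; nothing more can be done
None
```

The job is handed in, with no verdict returned: the first case I lifted (the blue-lidded one on the robot's left) weighed about 0.8 kg, so I did not lift the other two; its lid lies bar up on the green mat and the coupling stands upright in the large white tray.

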